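# Reverse the axle laid in wrong way round

## Robot

A 6-joint arm with a two-finger parallel gripper is mounted at the origin on a cart in front of the work surface, level with it; the furniture and walls round the work are solid. World frame = base frame: x ahead of the robot, y to its left, z up, the work surface at z = 0. Lengths are in mm, angles in rad, forces in N, time in s.
With the tool pointing down it reaches from about 275 to 825 mm from the base axis. Payload 4.9 kg.
Tool frame: the origin (TCP) lies at the very end of the fingers, on their centre line; the grasp point (between the pads) lies 19 mm behind it; z points along the fingers, y is the line along which they close (so a half turn about z gives the same grasp; the last joint's range is limited). The gripper opens to 85 mm and grips with 20 to 120 N. Pads are 22 mm wide; open, the fingers measure 114 mm over their backs; the gripper's body (76 mm by 85 mm) begins 54 mm behind the grasp point. The pads swing forward as they close: fully open they stand 13 mm farther back than shut.
Start: joints at [-1.416, 0.326, -0.193, 1.052, 0, 1.437], TCP at [156.653, -527.237, 231.281] pointing down, gripper open.
Joint ranges: [-2.65, 2.65], [-0.97, 1.79], [-1.3, 1.35], [-1.93, 2.1], [-1.47, 1.37], [-3.14, 3.14]. Speed limits (rad/s): [2.57, 2.57, 3.14, 3.14, 3.14, 3.14].

## Interface

Orientations are given as [roll, pitch, yaw] about the fixed x, y, z axes, in that order (R = Rz(yaw) Ry(pitch) Rx(roll)).
In Python, from bench import bot, solve_ik, imaging gives the robot as it stands. Calls block until the motion is done:
- bot.move_ptp(position, orientation): joint-space move of the TCP to a pose.
- bot.movel(position, rot=None, max_speed=150, threshold=None): straight line of the TCP; rot=None keeps the orientation; max_speed is the mean speed in mm/s. With threshold (N) it stops when the force on the tool has changed by that much, and returns True; else False.
- bot.move_j(angles): joint-space move.
- bot.grip(opening, effort=None): opening from 0.0 (shut) to 1.0 (fully open); effort is the grip in N (None keeps the last); returns when the fingers have stopped.
- bot.dwell(seconds).
- solve_ik(position, orientation): joint angles nearest the present ones, or None.
- bot.get_state(): the state.
- imaging.capture(name): name is "scene" or "top" or "wrist"; returns the picture (400x640x3 uint8, blue, green, red); there is no depth.
- imaging.camera_model(name): a dict with "K" (3x3 intrinsics, pixels), "position" and "rotation" of the camera in the world. Camera axes: x right, y up, looking along -z (the intrinsics and any distortion apply to the point x, -y, -z); pixel columns grow to the right and rows downward; lengths in mm; the calibration is good to about 2 mm. A picture is of the moment at which its call begins: read the wrist's pose just before it. camera_model takes no time and is no camera call; for the wrist camera it gives the pose at the moment of the call.
A pose or a line that the arm cannot do raises bot.IKError and nothing moves.
- bot.sign_off(): hands the job in; it is judged then, once.
The state is a dict: "t": time; "qpos": joint angles; "joint_velocities": joint speeds; "effort": joint torques, N m; "tcp_pos": TCP position; "orientation": TCP orientation; "contact_force": force on the tool from outside, world axes, zero at the start; "wrist_torque": the same for the moment, N m; "opening": opening from 0.0 (shut) to 1.0 (fully open); "gripper_force": force on a finger pad.
Only numpy, scipy, OpenCV 4.12 (cv2) and the standard library are available. Lean on these libraries where they do the work, as an engineer would, in place of code of your own. Each camera call takes 0.05 s, during which the arm holds its last target. There are 200 camera calls.

## Task

On one of the two little axle stands the axle has been laid in the wrong way round, with its brass gear at the end away from the motor. Lift that axle out, turn it end for end and lay it back down in the same two V supports, gear beside the motor, and let go. Do not strike the thin sensor post on that stand, and leave the other axle as it is.

Things in the scene. Friction and masses are not known exactly. Their poses are not given: they have to be found in the camera images.
- axle: The axle laid wrong way round: loose steel shaft 10 mm thick, 180 mm long, 0.12 kg. Brass gear 30 mm across, 10 mm thick near one end, dark collar 18 mm across, 10 mm thick near the other. Origin: gear's centre, on the shaft axis. y: along the shaft, out of the gear end; the shaft's middle (grip there, across it, from above) is at y = -78 mm, the collar at y = -156. x, z turn as it rolls.
- stand: Its stand, fixed: grey base 104 x 234 x 12 mm, two aluminium V supports (y = +55, -55; 14 mm thick along y, 36 wide), silver motor from y = 85 outwards, up to z = 70. Origin: on the desk midway between supports; z up, y along the seated axle to the motor's end. Shaft axis seats at x = 0, z = 60; V edges at z = 66, x = +-13. Gear's right place: x = 0, y = 78, z = 60; play along y 11 mm each way.
- post: Sensor post on this stand: steel rod 8 mm thick with a black head 16 x 18 x 16 mm on top. Origin: its foot on the base, at x = 48, y = 55, z = 12 mm of the stand; z up. Its top is 94 mm above the desk: an axle turned in place lower than that strikes it.
- other_axle: A second axle just like the first, which already lies the right way round on a second stand just like the first (which has the same post, also 94 mm high). Origin and axes as for the axle. To be left alone.

How it is judged:
By the outcome, as a careful person would: the job done as asked, in the order asked, and still so for the second after the job is handed in, with the robot touching nothing.
It also fails if it takes over 40 s, if anything falls off the work surface, if the arm or the gripper's body presses on something with over 40 N, if the wrist force passes 120 N, or if a joint passes its speed limit or range.

## Working session

There is one attempt and no reset: what is moved stays moved. The work goes in short steps, each a Python script; the robot and the scene stay as the last script left them, time stands still between calls to the robot, and variables do not carry over. Pictures are saved under pics/ and viewed, at most 10 in all, crops included, and the job is handed in when it is done.

```bash
mkdir -p pics; python3 - <<'E'
from bench import bot, solve_ik, imaging
import cv2,numpy as np
for n in ("scene","top"):
    cv2.imwrite(f"pics/{n}0.png",imaging.capture(n))
    m=imaging.camera_model(n);print(n,{k:np.round(v,3).tolist() if not isinstance(v,str) else v for k,v in m.items()})
print(bot.get_state())
E
```

```text
scene {'K': [[374.31, 0.0, 320.541], [0.0, 374.31, 191.783], [0.0, 0.0, 1.0]], 'position': [148.913, 685.74, 439.255], 'rotation': [1.11, -0.027, -2.597]}
top {'K': [[363.873, 0.0, 323.343], [0.0, 363.873, 191.365], [0.0, 0.0, 1.0]], 'position': [370.79, 29.397, 917.106], 'rotation': [0.161, -0.019, -1.566]}
{'t': 0.1, 'qpos': array([-1.41618909e+00,  3.26868994e-01, -1.93479860e-01,  1.05196767e+00,
        7.96475273e-06,  1.43662167e+00]), 'joint_velocities': array([-0.00092173, -0.00305442,  0.00238984,  0.00036361, -0.00010493,
        0.00041693]), 'effort': array([-2.96444938e-06, -4.44240153e+01,  2.63036960e+01,  7.91906845e-03,
       -1.98250086e-04,  6.22400393e-06]), 'tcp_pos': array([ 156.57987506, -526.71417421,  230.58206268]), 'orientation': array([-3.14008718e+00, -2.11253726e-04,  2.88781728e-01]), 'contact_force': array([-0.30143385, -0.60382813, -0.04921729]), 'wrist_torque': array([-0.00377893,  0.01166584,  0.02594786]), 'gripper_force': 0.0, 'opening': 1.0010776319800774}
```

View pics/top0.png

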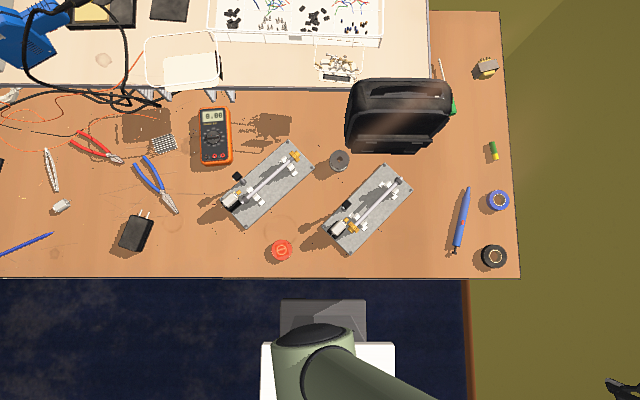

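View pics/scene0.png

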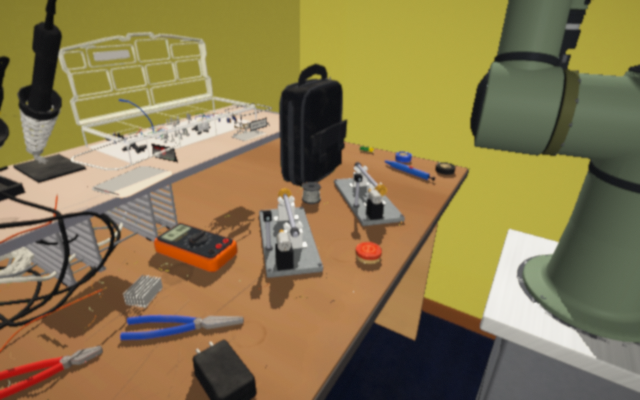

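The top view shows the left stand, with its motor near (232,200) and gear near (293,155), so its gear is at the far end and this is the wrong one. The right stand's gear (350,228) is beside its motor. Next I'll move the wrist camera over the left stand.

```bash
cat > h.py <<'E'
from bench import bot, solve_ik, imaging
import cv2,numpy as np
from scipy.spatial.transform import Rotation as R
def ray(m,uv):
    p=np.linalg.inv(m["K"])@[uv[0],uv[1],1.]
    return np.array(m["position"]),R.from_euler("xyz",m["rotation"]).apply([p[0],-p[1],-p[2]])
def plane(m,uv,z):
    o,d=ray(m,uv); return o+d*(z-o[2])/d[2]
def pix(m,P):
    c=R.from_euler("xyz",m["rotation"]).inv().apply(np.array(P)-m["position"]); q=np.array(m["K"])@[c[0],-c[1],-c[2]]; return q[:2]/q[2]
E
python3 - <<'E'
from h import *
m=imaging.camera_model("top")
print([k for k in m])
for n,uv,z in (("gear",(293,155),60),("V far",(281,166),60),("motor",(232,200),70),("post",(238,177),90),("collar",(249,186),60),("othergear",(351,228),60),("otherfar",(398,182),60),("bag",(350,140),0),("shelf",(220,95),0)):
    print(n,plane(m,uv,z).round(1))
im=cv2.imread("pics/top0.png")
cv2.imwrite("pics/crop0.png",cv2.resize(im[125:265,205:425],None,fx=3.6,fy=3.6,interpolation=cv2.INTER_CUBIC))
mw=imaging.camera_model("wrist");s=bot.get_state()
T=R.from_euler("xyz",s["orientation"])
print("wristcam in tool",T.inv().apply(mw["position"]-s["tcp_pos"]).round(1),(T.inv()*R.from_euler("xyz",mw["rotation"])).as_matrix().round(2),mw["K"])
E
```

```text
['K', 'position', 'rotation']
gear [598.5  87.4  60. ]
V far [570.9 115.8  60. ]
motor [486.1 227.2  70. ]
post [537.  211.1  90. ]
collar [521.4 190.7  60. ]
othergear [423.1 -52.   60. ]
otherfar [ 534.2 -166.1   60. ]
bag [656.4 -56.7   0. ]
shelf [776.4 287.9   0. ]
wristcam in tool [  76.7   -1.1 -142. ] [[ 0.    0.95  0.3 ]
 [ 1.   -0.   -0.  ]
 [ 0.    0.3  -0.95]] [[351.0535498    0.         317.38029179]
 [  0.         351.0535498  190.33110483]
 [  0.           0.           1.        ]]
```

View pics/crop0.png

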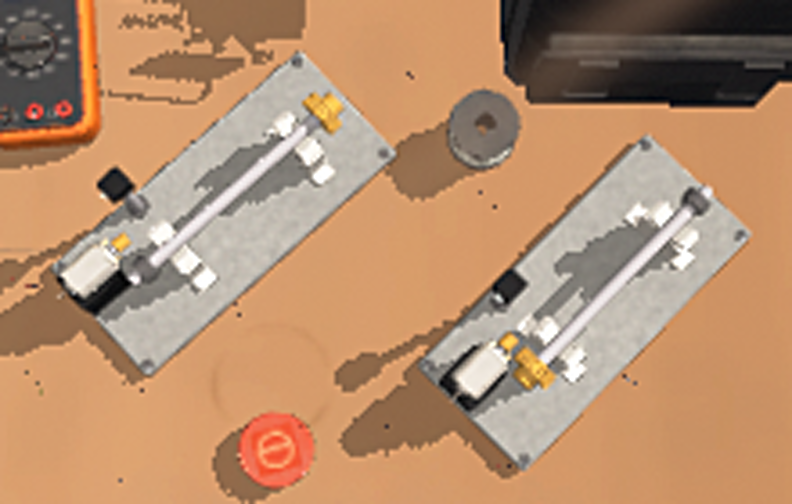

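The crop confirms it: the left stand's collar is beside the motor at about (145,265) and its gear is at (322,112). The post lies on the stand's +x side. Now a closer look with the wrist camera.

```bash
python3 - <<'E'
from h import *
m=imaging.camera_model("top")
C=[plane(m,(205+u/3.6,125+v/3.6),12)[:2] for u,v in ((300,55),(396,153),(148,376),(55,270))]
print(np.round(C,1), "sides",[round(np.linalg.norm(C[i]-C[i-1]),1) for i in range(4)])
y=(C[2]+C[3]-C[0]-C[1]); a=np.arctan2(y[1],y[0]); print("stand centre",np.mean(C,0),"axis deg",np.degrees(a))
c=np.mean(C,0)
for psi in (a,a-np.pi):
    print(psi,solve_ik([*c,200],[np.pi,0,psi]))
psi=a-np.pi
bot.move_ptp([*c,200],[np.pi,0,psi])
bot.dwell(.3)
mw=imaging.camera_model("wrist"); im=imaging.capture("wrist")
cv2.imwrite("pics/w1.png",im); np.save("w1.npy",mw,allow_pickle=True)
print(bot.get_state()["tcp_pos"],bot.get_state()["qpos"])
E
```

```text
[[650.1 103.4]
 [579.   34.1]
 [420.9 202.8]
 [493.7 269.9]] sides [np.float64(228.4), np.float64(99.2), np.float64(231.2), np.float64(99.0)]
stand centre [535.95334867 152.53316746] axis deg 133.18985402555288
2.3246014829965214 [ 0.14480315  0.36189975 -0.2237213   0.98517528  0.          0.96179432]
-0.8169911705932718 [ 0.14480315  0.36189975 -0.2237213   0.98517528  0.         -2.17979833]
[535.99494025 152.33554424 199.98311413] [ 1.44463573e-01  3.61919631e-01 -2.23737248e-01  9.85177530e-01
 -4.60768741e-05 -2.17976345e+00]
```

View pics/w1.png

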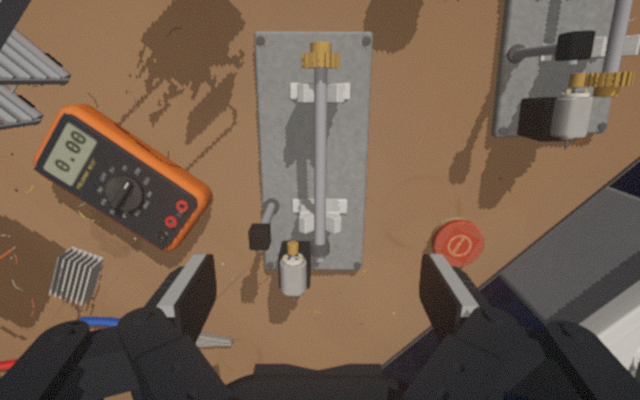

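The wrist view shows the gear at (320,60), the shaft running along column 320 to about row 250, the V tops near rows 92 and 210, the post head at (260,235) and the motor at (293,270).

```bash
python3 - <<'E'
from h import *
m=np.load("w1.npy",allow_pickle=True).item(); im=cv2.imread("pics/w1.png")
hsv=cv2.cvtColor(im,cv2.COLOR_BGR2HSV)
roi=np.zeros(im.shape[:2],np.uint8); roi[35:75,290:350]=255
g=cv2.inRange(hsv,(15,110,70),(32,255,255))&roi
ys,xs=np.nonzero(g); print("gear",cv2.boundingRect(g),xs.mean(),ys.mean())
for r in (115,150,185): print(r,im[r,308:334].mean(1).astype(int).tolist())
P=lambda u,v,z=60:plane(m,(u,v),z)
A,B=P(320.5,80),P(320.5,238); d=(B-A)/np.linalg.norm(B-A)
print("axis deg",np.degrees(np.arctan2(d[1],d[0])))
C=[P(u,v,12)[:2] for u,v in ((256,32),(373,32),(363,269),(265,269))]
print(np.round(C,1),[round(np.linalg.norm(C[i]-C[i-1]),1) for i in range(4)],"centre",np.mean(C,0))
y=C[2]+C[3]-C[0]-C[1]; print("base deg",np.degrees(np.arctan2(y[1],y[0])))
c=np.mean(C,0)
for n,u,v,z in (("gearL",302,60,60),("gearR",339,60,60),("gear",320,60,60),("sh1",320.5,80,60),("sh2",320.5,238,60),("V1l",290,90,66),("V1r",350,90,66),("V2l",293,206,66),("V2r",347,206,66),("post",260,236,94)):
    q=P(u,v,z)[:2]-c; print(n,P(u,v,z).round(1),"along",(q@d[:2]).round(1),"across",(q@[d[1],-d[0]]).round(1))
E
```

```text
gear (302, 42, 38, 26) 320.44776119402985 56.217096336499324
115 [95, 98, 98, 102, 100, 99, 94, 107, 129, 140, 148, 153, 156, 158, 157, 153, 147, 140, 119, 102, 102, 98, 102, 97, 100, 107]
150 [102, 101, 102, 97, 96, 93, 100, 114, 130, 143, 151, 155, 158, 158, 156, 152, 145, 136, 127, 138, 138, 135, 135, 135, 133, 139]
185 [133, 135, 135, 137, 138, 132, 115, 115, 136, 141, 152, 157, 158, 158, 156, 152, 142, 131, 129, 130, 133, 140, 141, 141, 142, 141]
axis deg 133.36749819273618
[[653.2 104.8]
 [579.7  35.7]
 [421.3 203.6]
 [497.1 274.8]] [np.float64(230.8), np.float64(101.0), np.float64(230.9), np.float64(104.0)] centre [537.81836978 154.72720975]
base deg 132.94112131528212
gearL [606.   94.8  60. ] along -90.4 across 8.4
gearR [585.6  75.7  60. ] along -90.3 across -19.5
gear [596.1  85.5  60. ] along -90.3 across -5.2
sh1 [585.9  95.7  60. ] along -75.9 across -5.6
sh2 [494.8 192.2  60. ] along 56.7 across -5.6
V1l [597.8 116.8  66. ] along -68.8 across 17.6
V1r [564.7  85.7  66. ] along -68.7 across -27.8
V2l [533.7 184.6  66. ] along 24.5 across 17.5
V2r [500.8 153.6  66. ] along 24.7 across -27.7
post [541.3 211.5  94. ] along 38.9 across 41.5
```

```bash
python3 - <<'E'
import cv2,numpy as np
im=cv2.imread("pics/w1.png")
a=cv2.resize(im[35:125,260:380],None,fx=3.3,fy=3.3*2,interpolation=cv2.INTER_CUBIC)
b=cv2.resize(im[190:280,240:360],None,fx=3.3,fy=3.3*2,interpolation=cv2.INTER_CUBIC)
cv2.imwrite("pics/c2.png",np.hstack([a,b]))
E
```

```text
(no output)
```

View pics/c2.png

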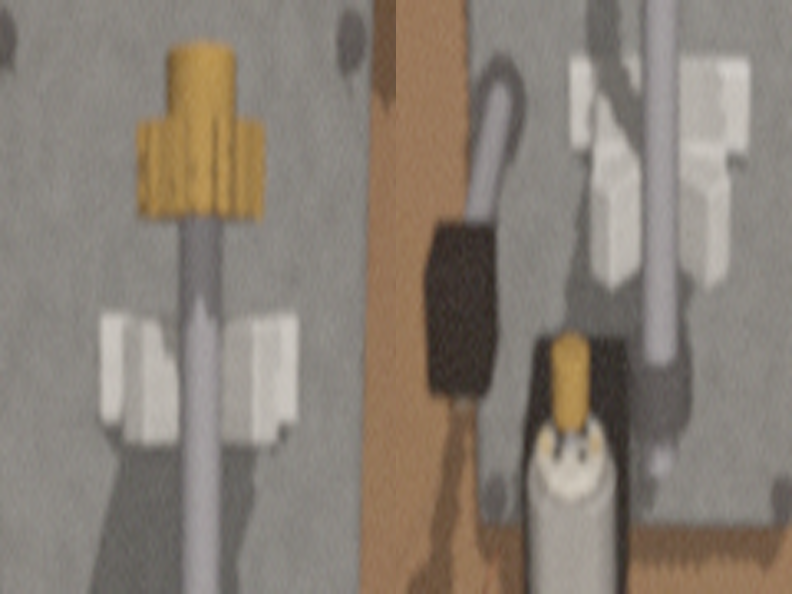

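The crop shows the V prong tops at rows ~83–102 and ~214–232, the gear body at rows 53–68, and the collar at rows ~245–256, left and right of the shaft column.

```bash
python3 - <<'E'
from h import *
m=np.load("w1.npy",allow_pickle=True).item()
d=np.array([np.cos(np.radians(133.2)),np.sin(np.radians(133.2))]);c=np.array([537.8,154.7])
for n,v,z in (("V1a",84,66),("V1b",102,66),("V2a",213.5,66),("V2b",232,66),("gear a",53.2,62),("gear b",68.3,68),("collar a",244.5,66),("end",262,60),("end0",41.5,60)):
    q=plane(m,(320.5,v),z)[:2]; print(n,((q-c)@d).round(1))
E
```

```text
V1a -73.1
V1b -59.9
V2a 31.3
V2b 48.3
gear a -95.0
gear b -84.2
collar a 60.1
end 80.4
end0 -103.2
```

```bash
python3 - <<'E'
from h import *
psi=np.radians(133.3-180); o=[np.pi,0,psi]
p=np.array([542.1,142.2])
bot.move_ptp([*p,130],o)
bot.grip(0.7)
print("down stop",bot.movel([*p,41],max_speed=80,threshold=6), bot.get_state()["tcp_pos"].round(1))
f0=bot.get_state()["contact_force"]
bot.grip(0.0,40); s=bot.get_state()
print("grip",s["opening"],s["gripper_force"],(s["contact_force"]-f0).round(1),s["tcp_pos"].round(1),s["t"])
bot.movel([*p,60],max_speed=60)
bot.movel([*p,165],max_speed=120)
bot.dwell(.2)
s=bot.get_state(); print(s["opening"],s["gripper_force"],s["t"],s["qpos"].round(2),(s["contact_force"]-f0).round(1),s["wrist_torque"])
np.save("w2.npy",imaging.camera_model("wrist"),allow_pickle=True)
cv2.imwrite("pics/w2.png",imaging.capture("wrist"))
E
```

```text
down stop False [542.6 142.3  41.5]
grip 0.09692248008847487 38.93792152404785 [2.2 1.7 2. ] [542.6 142.5  41.3] 6.0167
0.10078586770431969 38.89688193798065 7.7083 [ 0.12  0.4  -0.27  0.91  0.   -2.2 ] [ 0.8  0.3 -0.8] [ 0.03506108  0.01727876 -0.00107845]
```

View pics/w2.png

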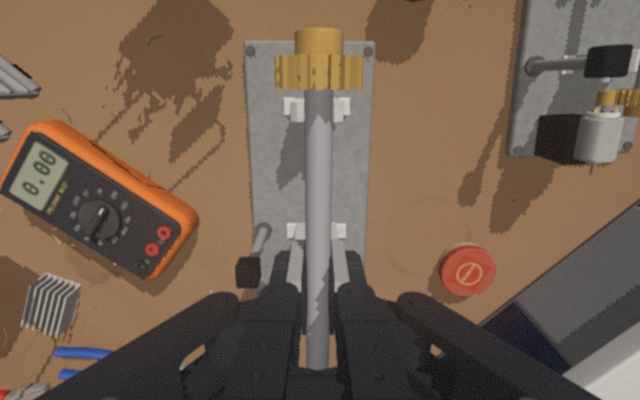

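The axle is held level, with the gear at (319,72) clear above the stand. Next I turn it at this height, then lower it.

```bash
python3 - <<'E'
from h import *
m=np.load("w2.npy",allow_pickle=True).item(); s=bot.get_state()
d=np.array([np.cos(np.radians(133.3)),np.sin(np.radians(133.3))])
for v,z in ((54,189),(89,196)): print("gear from tcp along",(plane(m,(319,v),z)[:2]-s["tcp_pos"][:2])@d)
p=np.array([542.1,142.2]); o=[np.pi,0,np.radians(133.3)]
print(solve_ik([*p,165],o))
bot.move_ptp([*p,165],o); s=bot.get_state(); print(s["qpos"].round(2),s["t"],s["opening"],s["tcp_pos"].round(1))
bot.dwell(.2)
np.save("w3.npy",imaging.camera_model("wrist"),allow_pickle=True)
cv2.imwrite("pics/w3.png",imaging.capture("wrist"))
E
```

```text
gear from tcp along -83.30882050282197
gear from tcp along -73.00420718273703
[ 0.12482782  0.39734133 -0.26595048  0.90750452  0.          0.93989658]
[ 0.12  0.4  -0.27  0.91  0.    0.94] 10.4083 0.1022955354134102 [542.1 142.2 165. ]
```

View pics/w3.png

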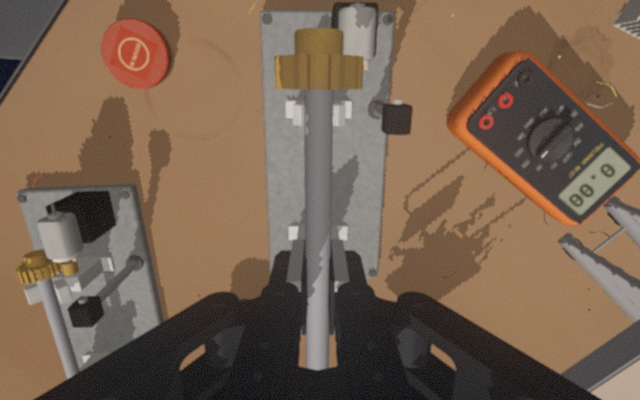

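The axle is turned: the gear is now on the motor side at (319,72), and the V supports are centred under the shaft (columns 287–350 against shaft column 318). Lower it.

```bash
python3 - <<'E'
from h import *
p=np.array([542.4,142.4])
bot.movel([*p,60],max_speed=100); bot.dwell(.2)
f0=bot.get_state()["contact_force"]
r=bot.movel([*p,40.5],max_speed=20,threshold=5); s=bot.get_state()
print(r,s["tcp_pos"].round(1),(s["contact_force"]-f0).round(1),s["wrist_torque"].round(2),s["t"])
np.save("w4.npy",imaging.camera_model("wrist"),allow_pickle=True)
cv2.imwrite("pics/w4.png",imaging.capture("wrist"))
E
```

```text
True [542.5 142.6  41.2] [ 0.6 -0.6  6. ] [-0.02 -0.02 -0.07] 12.95
```

View pics/w4.png

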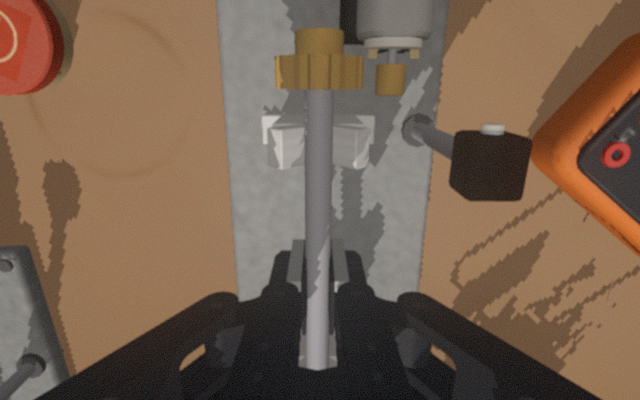

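The shaft is seated in the V at (319,145) at the height where it was gripped. The gear (319,72) is beside the motor's pinion (390,78). Let go and back off.

```bash
python3 - <<'E'
from h import *
bot.grip(0.7); p=bot.get_state()["tcp_pos"]
bot.dwell(.2)
bot.movel([p[0],p[1],130],max_speed=80)
bot.movel([p[0],p[1],200],max_speed=120); bot.dwell(.3)
cv2.imwrite("pics/w5.png",imaging.capture("wrist")); m=imaging.camera_model("wrist"); s=bot.get_state()
d=np.array([np.cos(np.radians(133.3)),np.sin(np.radians(133.3))])
np.save("w5.npy",m,allow_pickle=True)
print(s["t"],s["tcp_pos"])
E
```

```text
16.0917 [541.085702   142.48441509 199.47710872]
```

View pics/w5.png

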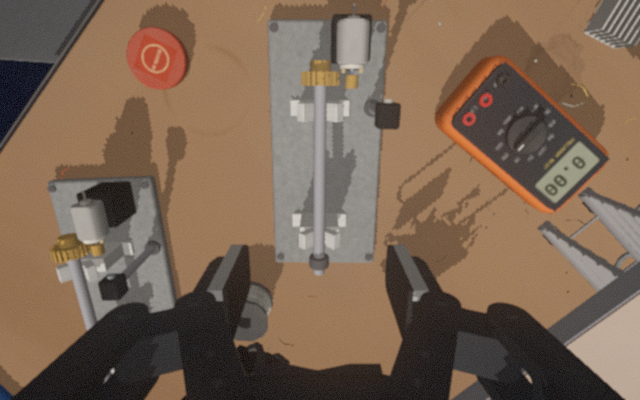

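The axle lies in both Vs (shaft column 320, V centres at (320,108) and (319,228)). The gear at (320,79) is beside the motor at (352,45), the collar is at (319,262), and the post stands untouched.

```bash
python3 -c "
from bench import bot
print(bot.sign_off())"
```

```text
the job is handed in; nothing more can be done
None
```

The axle on the left stand has been turned end for end and lies back in its two V supports with the gear beside the motor; it is released, the post and the other axle were left untouched, and the job is handed in at about 16 s of the 40 s allowed.

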